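# Let the sprung tying vise close on a gift tin

## Robot

A 6-joint arm with a two-finger parallel gripper is mounted at the origin on a cart in front of the work surface, level with it; the furniture and walls round the work are solid. World frame = base frame: x ahead of the robot, y to its left, z up, the work surface at z = 0. Lengths are in mm, angles in rad, forces in N, time in s.
With the tool pointing down it reaches from about 350 to 975 mm from the base axis. Payload 7.1 kg.
Tool frame: the origin (TCP) lies on the front face of the gripper's body, between the roots of the fingers; the fingertips stand 80 mm ahead of it and the grasp point (between the pads) lies 61 mm ahead of it (env.tips_ahead is the distance from the TCP to the fingertips, in mm); z points along the fingers, y is the line along which they close (so a half turn about z gives the same grasp; the last joint's range is limited). The gripper opens to 88 mm and grips with 3 to 60 N. Pads are 20 mm wide; open, the fingers measure 115 mm over their backs; the gripper's body (75 mm by 178 mm) begins 61 mm behind the grasp point.
Start: joints at [1.216, 0.423, 1.63, -0, 1.089, -0.019], TCP at [205.921, 590.086, 302.675] pointing down, gripper open.
Joint ranges: [-3, 3], [-0.9, 2.11], [0.09, 2.58], [-1.31, 4.45], [0.11, 2.69], [-2.54, 2.54]. Speed limits (rad/s): [2.39, 2.39, 3.01, 3.14, 3.14, 3.14].

## Interface

Orientations are given as a unit quaternion [x, y, z, w].
In Python, from station import env, set_gripper, viewer, workorder gives the robot as it stands. Calls block until the motion is done:
- env.reach(position, orientation): joint-space move of the TCP to a pose.
- env.move_l(position, rot=None, rate=150, f_stop=None): straight line of the TCP; rot=None keeps the orientation; rate is the mean speed in mm/s. With f_stop (N) it stops when the force on the tool has changed by that much, and returns True; else False.
- env.move_joints(angles): joint-space move.
- set_gripper(opening): finger opening in mm; the grip force is fixed at half the most; returns when the fingers have stopped.
- env.hold(seconds).
- env.ik(position, orientation): joint angles nearest the present ones, or None.
- env.read_state(): the state.
- viewer.camera(name): name is "side" or "top"; returns the picture (400x640x3 uint8, blue, green, red); there is no depth.
- viewer.camera_params(name): a dict with "fx", "fy", "cx", "cy" (pixels), "dist" ([k1, k2, p1, p2, k3] as OpenCV has them; the pictures are not rectified), "pose" (4x4, takes a point from camera to world coordinates). Camera axes: x right, y up, looking along -z (the intrinsics and any distortion apply to the point x, -y, -z); pixel columns grow to the right and rows downward; lengths in mm; the calibration is good to about 2 mm. A picture is of the moment at which its call begins. camera_params takes no time and is no camera call.
A pose or a line that the arm cannot do raises env.IKError and nothing moves.
- workorder.sign_off(): hands the job in; it is judged then, once.
The state is a dict: "time_s": time; "qpos": joint angles; "dq": joint speeds; "tau": joint torques, N m; "tool_pos": TCP position; "orientation": TCP orientation; "force": force on the tool from outside, world axes, zero at the start; "wrist_torque": the same for the moment, N m; "width": finger opening in mm; "grip_force": force on a finger pad.
Only numpy, scipy, OpenCV 4.12 (cv2) and the standard library are available. Lean on these libraries where they do the work, as an engineer would, in place of code of your own. Each camera call takes 0.05 s, during which the arm holds its last target. There are 200 camera calls.

## Task

Lay the red tin from the front left of the table flat on the bed of the tying vise, centred between the two jaws with its long side running from jaw to jaw. Then take the crank's wooden knob, lift it so that its pawl clears the ratchet ring, and let the crank turn back slowly under the springs, keeping hold of it, until the moving jaw has closed on the tin and grips it. Let the pawl down again, let go, and leave the jars and the ribbon reels alone.

Things in the scene. Friction and masses are not known exactly. Their poses are not given: they have to be found in the camera images.
- tin: The flat red tin with a shut lid, loose, 62 (x) x 94 (y) x 25 (z) mm, 96 mm long at the lid, about 0.15 kg. Lies flat on the table to the left of the vise. Origin: the middle of its underside; y runs along its length. Grasp it from above across the 62 mm.
- vise: Tying vise, fixed: dark board 112 x 344 mm, grey gear housing with crank at its -y end, two cork-faced wooden jaws (80 mm wide, tops at z = 64 mm) on a bed at its +y end. Origin on the table (board y = -179 to +165 mm); y runs from crank to fixed jaw, z up. Bed top z = 24 mm, 84 mm wide, nothing higher beside it. Cork faces: fixed y = +135 mm, moving +5 mm at the start.
- seat (a point): Point on top of the vise's bed, at x = 0, y = +80 mm, z = 24 mm of the vise: the middle of a good place to lay the tin (10 mm from the middle of the open gap, towards the fixed jaw). The axes are those of the vise.
- crank_axis (a point): Point on the crank's upright axis, at x = 0, y = -115 mm, z = 131 mm of the vise (axes of the vise): the height of the middle of the knob when down. The knob runs round it on a 55 mm radius, on a flat arm at z = 96 to 104 mm over a ring of 18 saw teeth (7 mm high, tops at z = 85 mm) on a flange 128 mm across on the gear housing (100 x 100 mm).
- knob: The crank's upright round wooden grip, 29 mm in diameter, 42 mm high; origin in the middle of its underside, z = 110 mm of the vise when down. It spins freely on its own axis, so it can be pinched from above and led round without turning the gripper. It slides straight up and down with the pawl below it.
- pawl (a joint): How far knob and pawl are lifted (m): 0 down in a ratchet gap, clear of the teeth above 0.0075, stop at 0.016. A light spring (about 2 to 3 N) pushes it down. On top of a tooth it rests at 0.0065.
- crank (a joint): Crank angle (rad), 0 at the start, where the pawl holds it. Grows as it turns back, counterclockwise from above. At angle a the knob lies at a - 163 degrees from the vise's +x about crank_axis (at 0: to -x, the robot's side). The springs push the knob along with 6 N at first, 4 N at the end; let go with the pawl up it runs away. At about 2.5 the jaw meets the tin; turning on only squeezes it.
- ribbon_red: A flat reel of red ribbon, 68 mm across, 22 mm high, behind the vise; leave it alone.
- ribbon_pink: A flat reel of pink ribbon, 72 mm across, 26 mm high, at the right; leave it alone.
- jar_small: A sweet jar with a red cap, 70 mm across, 90 mm high, at the right; leave it alone.
- jar_tall: A sweet jar with a green cap, 89 mm across, 137 mm high, behind on the left; leave it alone.
- jaw: The moving jaw; its origin lies on the vise's origin at the start and moves with the jaw, so its y in the vise's frame is the travel towards the fixed jaw: 14 mm for each radian of the crank. Springs push it closed with 22 N at 0 and 15 N at 35 mm, where it grips a tin lying lengthwise against the fixed jaw; until then it pushes the tin along the bed. Without a tin it stops at 50 mm.
Mind the look-alikes: they are no part of the job. There is more than one size of the tin; the job needs the larger.

How it is judged (in metres and radians):
On the way, in this order (a step that is already met when the one before it is completed fails the run):
1. the tin lies flat on the vise's bed between the open jaws, lengthwise from jaw to jaw, and is let go while the pawl still holds the crank (x of tin in the frame of vise between -0.014 and 0.014 m and y of tin in the frame of vise between 0.05 and 0.09 m and z of tin in the frame of vise between 0.02 and 0.029 m and angle between the y axis of tin and the y axis of vise, either way round below 0.2 rad and contact force between the fingers and tin below 0.1 N and y of jaw in the frame of vise below 0.004 m and value of joint pawl below 0.004 m), for 0.2 s.
2. with the knob held and the pawl lifted clear of the teeth, the crank is turning back and the jaw is on its way, half closed (value of joint pawl above 0.0065 m and y of jaw in the frame of vise between 0.012 and 0.028 m and contact force between the fingers and knob above 0.5 N), for 0.05 s.
At the end, for the whole second after the job is handed in: The tin lies flat on the bed, within 14 mm and 0.1 rad of the vise's centre line, gripped lengthwise by the jaws (more than 5 N from the moving jaw, whose travel is 30 to 38 mm); the pawl is down (lifted less than 9 mm); all is let go and at rest (contact force between jaw and tin above 5 N and y of jaw in the frame of vise between 0.03 and 0.038 m and value of joint pawl below 0.009 m and x of tin in the frame of vise between -0.014 and 0.014 m and z of tin in the frame of vise between 0.02 and 0.029 m and angle between tin's own z axis and vertical below 0.08 rad and angle between the y axis of tin and the y axis of vise, either way round below 0.1 rad and linear speed of tin below 0.02 m/s and velocity of joint crank between -0.1 and 0.1 rad/s); the robot touches nothing.
It fails at once if the crank is let run back faster than 5 rad/s (velocity of joint crank above 5 rad/s).
It fails at once if the tin is crushed: more than 110 N from the jaw (contact force between jaw and tin above 110 N).
It fails at once if a jar or a ribbon reel is moved more than 30 mm (distance of any of ribbon_red, ribbon_pink, jar_small, jar_tall from where it was at the start of the episode above 0.03 m).
It also fails if it takes over 51 s, if anything falls off the work surface, if the arm or the gripper's body presses on something with over 40 N, if the wrist force passes 120 N, or if a joint passes its speed limit or range.

## Working session

There is one attempt and no reset: what is moved stays moved. The work goes in short steps, each a Python script; the robot and the scene stay as the last script left them, time stands still between calls to the robot, and variables do not carry over. Pictures are saved under pics/ and viewed, at most 10 in all, crops included, and the job is handed in when it is done.

```bash
ls; mkdir -p pics; python3 - <<'E'
from station import env, viewer
import cv2
for n in("top","side"):
    cv2.imwrite(f"pics/{n}0.png",viewer.camera(n)); p=viewer.camera_params(n); print(n,{k:(v if k!='pose' else [[round(float(x),3) for x in r] for r in v]) for k,v in p.items()})
s=env.read_state();print(s)
E
```

```text
pics
top {'fx': 470.52829238005563, 'fy': 470.52829238005563, 'cx': 322.8088998144207, 'cy': 204.45008680402364, 'dist': array([-0.12663418,  0.        ,  0.        ,  0.        ,  0.        ]), 'pose': [[0.002, 0.994, -0.105, 419.244], [-1.0, 0.0, -0.012, -86.732], [-0.012, 0.105, 0.994, 1245.32], [0.0, 0.0, 0.0, 1.0]]}
side {'fx': 369.39230570421194, 'fy': 369.39230570421194, 'cx': 319.924314370126, 'cy': 200.61995987916023, 'dist': array([-0.03091831,  0.        ,  0.        ,  0.        ,  0.        ]), 'pose': [[0.998, 0.016, -0.056, 453.243], [-0.057, 0.465, -0.883, -989.1], [0.012, 0.885, 0.465, 603.149], [0.0, 0.0, 0.0, 1.0]]}
{'time_s': 0.1, 'qpos': array([ 1.21601711e+00,  4.23743556e-01,  1.63060373e+00, -4.72896864e-06,
        1.08859815e+00, -1.90087328e-02]), 'dq': array([ 1.27504520e-04, -5.77950784e-04, -1.94115099e-03, -7.11441073e-05,
        3.98908380e-04,  6.83818045e-04]), 'tau': array([-3.11891354e-04, -5.45609164e+01, -2.74325019e+01,  6.45169965e-02,
        1.87739090e-02, -1.12275049e-05]), 'tool_pos': array([205.78173498, 589.73855264, 301.99625278]), 'orientation': array([ 1.67096577e-01,  9.85940301e-01, -6.65004507e-04, -1.23621660e-04]), 'force': array([-0.31547593, -0.10500425,  0.10918016]), 'wrist_torque': array([-0.04097269, -0.01722465, -0.00241964]), 'grip_force': 0.0, 'width': 87.56087366177003}
```

View pics/top0.png

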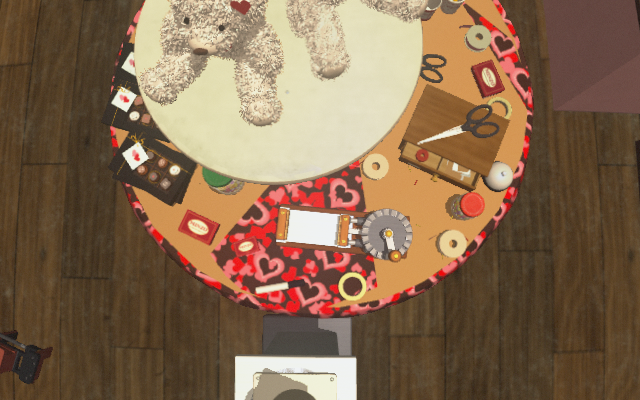

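View pics/side0.png

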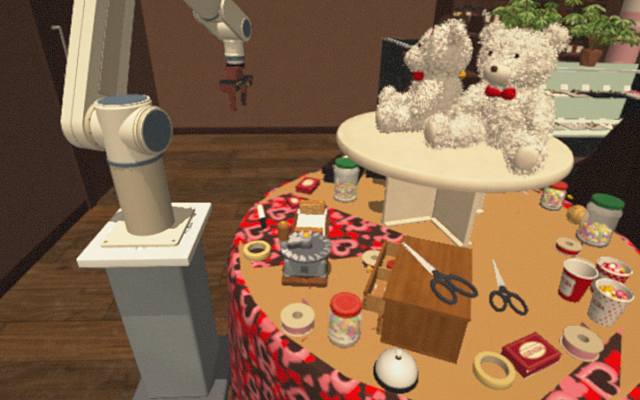

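Both views show the vise (top view: crank ring (387,234), knob (396,256), bed about (308,228)). Things that could be taken for the tin, in the top view: red tin at (200,226), the red tin or box at (487,78) far right, the small red and cream oval at (246,246), and the dark chocolate boxes at (150,170). By the description ("front left, larger") I choose (200,226). Next I check its size and take a crop.

```bash
cat > h.py <<'E'
import numpy as np, cv2
from station import env, set_gripper, viewer, workorder
from scipy.spatial.transform import Rotation as R
def ray(cam,uv):
    p=viewer.camera_params(cam); K=np.array([[p['fx'],0,p['cx']],[0,p['fy'],p['cy']],[0,0,1]])
    n=cv2.undistortPoints(np.array(uv,float).reshape(-1,1,2),K,np.array(p['dist'])).reshape(-1,2)
    d=np.c_[n[:,0],-n[:,1],-np.ones(len(n))]; T=np.array(p['pose'])
    return T[:3,3],d@T[:3,:3].T
def plane(cam,uv,z):
    o,d=ray(cam,uv); return o+d*((z-o[2])/d[:,2])[:,None]
def quat(th):  # tool down, closing axis (tool y) along world angle th
    y=np.array([np.cos(th),np.sin(th),0]); z=np.array([0,0,-1.]); x=np.cross(y,z)
    return R.from_matrix(np.c_[x,y,z]).as_quat()
def blobs(mask,amin):
    c,_=cv2.findContours(mask,cv2.RETR_EXTERNAL,cv2.CHAIN_APPROX_NONE)
    return [k for k in c if cv2.contourArea(k)>amin]
E
python3 - <<'E'
from h import *
im=cv2.imread("pics/top0.png")
a=cv2.resize(im[190:275,170:290],None,fx=3.3,fy=3.3,interpolation=cv2.INTER_CUBIC)
b=cv2.resize(im[190:275,265:425],None,fx=5,fy=5,interpolation=cv2.INTER_CUBIC)
c=cv2.resize(im[50:110,460:520],None,fx=2.8,fy=2.8)
o=np.zeros((600,800,3),np.uint8); o[:b.shape[0]]=b; 
a=cv2.resize(a,(240,170));o[428:598,:240]=a; o[428:428+168,300:300+168]=c
cv2.imwrite("pics/crop1.png",o)
hsv=cv2.cvtColor(im,cv2.COLOR_BGR2HSV)
for n,(u0,v0,u1,v1) in dict(tin=(172,200,222,252),far=(465,50,510,105),small=(228,235,262,258)).items():
    m=np.zeros(im.shape[:2],np.uint8)
    s=hsv[v0:v1,u0:u1]; m[v0:v1,u0:u1]=(((s[...,0]<9)|(s[...,0]>170))&(s[...,1]>140)&(s[...,2]>60))*255
    for k in blobs(m,60):
        P=plane("top",k.reshape(-1,2),25)[:,:2]; r=cv2.minAreaRect(P.astype(np.float32)); print(n,cv2.contourArea(k),k.reshape(-1,2).mean(0),r)
        if n=='tin':
            print(cv2.boxPoints(r))
for n,p,z in(("knob",(396,256),152),("hub",(388,234),104),("bed",(308,228),24)): print(n,plane("top",p,z))
E
```

```text
tin 790.5 [198.33980583 226.82524272] ((488.5769958496094, 255.31153869628906), (97.5860595703125, 61.38754653930664), 65.51262664794922)
[[440.41968 223.62964]
 [496.28558 198.18497]
 [536.7343  286.99344]
 [480.8684  312.4381 ]]
far 734.0 [487.19  78.34] ((896.92236328125, -522.1078491210938), (96.31684112548828, 69.01612854003906), 19.148147583007812)
small 524.0 [244.93103448 245.05172414] ((439.2991638183594, 132.41468811035156), (57.21056365966797, 86.9083251953125), 0.2546638548374176)
knob [[ 414.6332077 -242.8244157  152.       ]]
hub [[ 467.6641102 -230.7875552  104.       ]]
bed [[486.58661447 -33.10730954  24.        ]]
```

View pics/crop1.png

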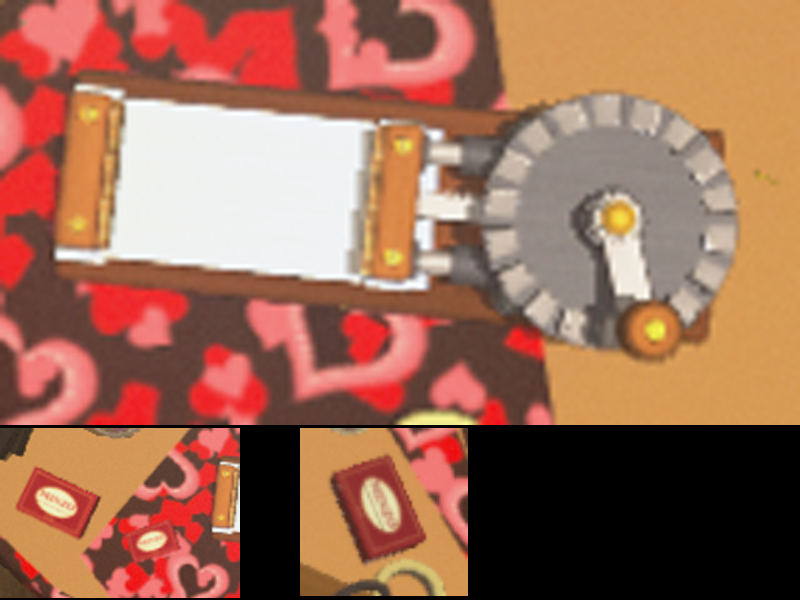

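The crop shows the chosen tin at (200,226): dark red with an oval label, measured 97.6 x 61.4 mm, so it is the larger size. The look-alike at (246,246) is clearly smaller. The vise is sharp too: fixed jaw about (282,226), moving jaw (345,230), hub (388,234), knob (395,256). Now the vise pose.

```bash
python3 - <<'E'
from h import *
im=cv2.imread("pics/top0.png"); hsv=cv2.cvtColor(im,cv2.COLOR_BGR2HSV)
H,S,V=[hsv[...,i].astype(int) for i in range(3)]
def box(m,b):
    o=np.zeros(m.shape,np.uint8); u0,v0,u1,v1=b; o[v0:v1,u0:u1]=m[v0:v1,u0:u1]*255; return o
for n,m,b,z in(("fix",(H>8)&(H<25)&(S>130)&(V>120),(272,203,293,244),64),("mov",(H>8)&(H<25)&(S>130)&(V>120),(334,210,352,250),64),
  ("knob",(H>5)&(H<28)&(S>150)&(V>90),(386,248,405,264),152),("hubcap",(H>18)&(H<32)&(S>140)&(V>140),(380,225,395,240),115),
  ("bed",(S<40)&(V>200),(285,205,340,250),24)):
    for k in blobs(box(m,b),8):
        k=k.reshape(-1,2); r=cv2.minAreaRect(plane("top",k,z)[:,:2].astype(np.float32))
        print(n,k.min(0),k.max(0),np.round(r[0],1),np.round(r[1],1),round(r[2],1))
        if n in("fix","mov","bed"): print(np.round(cv2.boxPoints(r),1).tolist())
# crop corner picks (crop/5+offset): jaw tops
pk=lambda L:[(x/5+265-.4,y/5+190-.4) for x,y in L]
print("fix top",plane("top",pk([(74,92),(112,97),(60,243),(103,247)]),64).round(1).tolist())
print("mov top",plane("top",pk([(385,122),(424,127),(372,273),(410,277)]),64).round(1).tolist())
print("bolts",plane("top",pk([(89,114),(77,223),(403,146),(393,257)]),64).round(1).tolist())
print("flange c",plane("top",pk([(611,222)]),85).round(1).tolist(),"knob top",plane("top",pk([(655,330)]),152).round(1).tolist(),"hub",plane("top",pk([(619,218)]),110).round(1).tolist())
print("bed R corner",plane("top",pk([(440,130),(425,290)]),24).round(1).tolist())
E
```

```text
fix [276 209] [288 238] [495.4  30.1] [26.8 75.3] 84.3
[[456.6000061035156, 20.5], [531.5, 13.0], [534.2000122070312, 39.70000076293945], [459.20001220703125, 47.20000076293945]]
fix [281 204] [292 208] [540.3  19.8] [29.   7.9] 82.9
[[534.5999755859375, 5.900000095367432], [542.4000244140625, 4.900000095367432], [546.0, 33.70000076293945], [538.2000122070312, 34.70000076293945]]
mov [334 245] [351 249] [ 436.9 -121.5] [10.  42.6] 0.0
[[431.79998779296875, -100.19999694824219], [431.8999938964844, -142.8000030517578], [441.8999938964844, -142.6999969482422], [441.79998779296875, -100.19999694824219]]
mov [338 215] [349 245] [ 480.  -123.2] [23.2 76.5] 84.4
[[440.79998779296875, -130.89999389648438], [516.9000244140625, -138.39999389648438], [519.2000122070312, -115.4000015258789], [443.1000061035156, -107.9000015258789]]
mov [334 210] [351 214] [ 525.9 -121.7] [43.6  8.9] 84.8
[[519.5, -143.0], [528.4000244140625, -143.8000030517578], [532.4000244140625, -100.5], [523.5, -99.5999984741211]]
knob [386 250] [404 263] [ 413.5 -240.5] [42. 30.] 89.8
hubcap [386 231] [391 235] [ 469.6 -230.6] [12.1  9.6] 89.9
bed [285 210] [339 245] [488.  -43.6] [133.4  83.5] 84.6
[[440.1000061035156, -106.0], [523.2000122070312, -114.0], [535.9000244140625, 18.899999618530273], [452.70001220703125, 26.799999237060547]]
fix top [[534.9, 37.8, 64.0], [532.3, 18.5, 64.0], [458.6, 44.0, 64.0], [456.6, 22.3, 64.0]]
mov top [[519.7, -119.4, 64.0], [517.2, -139.0, 64.0], [443.8, -112.7, 64.0], [441.9, -131.7, 64.0]]
bolts [[523.7, 30.0, 64.0], [468.6, 35.5, 64.0], [507.6, -128.4, 64.0], [451.9, -123.2, 64.0]]
flange c [[468.5, -230.2, 85.0]] knob top [[415.6, -241.9, 152.0]] hub [[469.3, -231.0, 110.0]]
bed R corner [[519.0, -149.1, 24.0], [435.9, -141.0, 24.0]]
```

```bash
python3 - <<'E'
from h import *
def tri(a,b):
    o1,d1=ray("top",[a]);o2,d2=ray("side",[b]);d1=d1[0];d2=d2[0]
    s=np.linalg.lstsq(np.c_[d1,-d2],o2-o1,rcond=None)[0];p=o1+s[0]*d1;q=o2+s[1]*d2;return ((p+q)/2).round(0),np.linalg.norm(p-q).round(0)
print("disc",tri((283,183),(338,133)))
for z in(150,200,250,300): print(z,plane("top",[(283,183),(220,178),(350,172)],z).round(0).tolist())
print("jar side",plane("side",[(345,160)],137),"top",plane("top",[(216,177)],137))
a=np.deg2rad(5.7)
s0=env.read_state()['qpos']
for n,p,th in(("tin",[488.6,255.3],-np.deg2rad(24.5)),("seat",[488.5,-36.9],-a),("knob",[415.2,-241.7],-a),("knob",[415.2,-241.7],np.pi/2-a)):
    for f in(0,np.pi):
        for z in (120,200):
            q=env.ik([*p,z],quat(th+f)); print(n,f,z,None if q is None else np.round(q,2))
E
```

```text
disc (array([565.,   7., 291.]), np.float64(1.0))
150 [[586.0, 21.0, 150.0], [598.0, 171.0, 150.0], [612.0, -137.0, 150.0]]
200 [[578.0, 16.0, 200.0], [590.0, 160.0, 200.0], [603.0, -135.0, 200.0]]
250 [[570.0, 11.0, 250.0], [582.0, 148.0, 250.0], [594.0, -132.0, 250.0]]
300 [[563.0, 6.0, 300.0], [573.0, 136.0, 300.0], [585.0, -130.0, 300.0]]
jar side [[613.10216692 192.21371961 137.        ]] top [[602.56574407 184.35197339 137.        ]]
tin 0 120 [ 0.46  0.59  1.89 -0.    0.66  0.89]
tin 0 200 [ 0.46  0.46  1.86 -0.    0.82  0.89]
tin 3.141592653589793 120 [ 0.46  0.59  1.89 -0.    0.66 -2.25]
tin 3.141592653589793 200 [ 0.46  0.46  1.86 -0.    0.82 -2.25]
seat 0 120 [-0.1   0.53  2.02 -0.    0.58 -0.  ]
seat 0 200 [-0.1   0.39  2.   -0.    0.76 -0.  ]
seat 3.141592653589793 120 None
seat 3.141592653589793 200 None
knob 0 120 [-0.55  0.53  2.04 -0.    0.57 -0.45]
knob 0 200 [-0.55  0.37  2.02 -0.    0.75 -0.45]
knob 3.141592653589793 120 None
knob 3.141592653589793 200 None
knob 0 120 [-0.55  0.53  2.04 -0.    0.57 -2.02]
knob 0 200 [-0.55  0.37  2.02 -0.    0.75 -2.02]
knob 3.141592653589793 120 [-0.55  0.53  2.04 -0.    0.57  1.12]
knob 3.141592653589793 200 [-0.55  0.37  2.02 -0.    0.75  1.12]
```

Measured points agree with each other: the vise axis is at 5.7°, the hub, knob, bed and bolts match the given geometry to about 1 mm, and the disc edge is about x=565 at z≈290. The jar is only about 1 mm from where the gripper body would be, so I shift the grasp 7 mm away from it (the opening has 13 mm to spare on each side) and carry the tin low, under the disc.

```bash
cat >> h.py <<'E'
a=np.deg2rad(5.7); O=np.array([480.6,-116.5]); VX=np.array([np.cos(a),-np.sin(a)]); VY=np.array([np.sin(a),np.cos(a)])
def W(x,y): return O+x*VX+y*VY
E
python3 - <<'E'
from h import *
th=-np.deg2rad(24.5); c=np.array([488.6,255.3])-7*np.array([np.cos(th),np.sin(th)])
env.reach([*c,190],quat(th))
print(env.move_l([*c,84],rate=150,f_stop=12), env.read_state()['tool_pos'])
set_gripper(40); s=env.read_state(); print(s['width'],s['grip_force'],s['force'],s['tool_pos'])
if 57<s['width']<68:
    env.move_l([*c,156],rate=120)
    s=env.read_state(); print(s['width'],s['grip_force'],s['time_s'])
    cv2.imwrite("pics/t1.png",viewer.camera("top"))
    im=viewer.camera("side");cv2.imwrite("pics/s1.png",cv2.resize(im[120:270,230:430],None,fx=3,fy=3))
E
```

```text
False [482.59814061 258.59066297  84.57331544]
62.255811127563994 30.001081377267838 [ 1.66791475 -0.85133067  5.24265499] [482.88895857 258.3944737   84.71442299]
62.167932428356 29.999646842479706 3.875
```

View pics/s1.png

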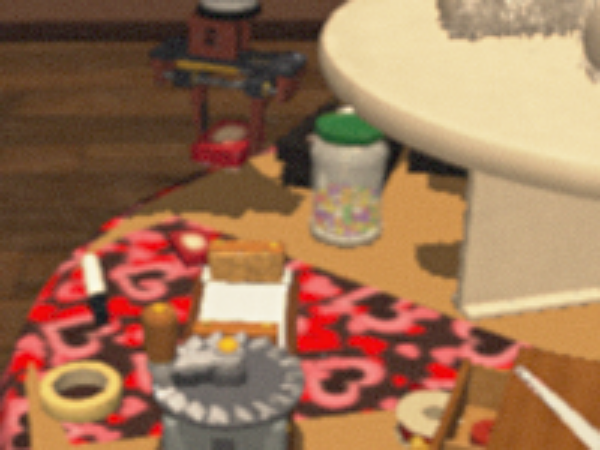

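The side crop shows the tin held level between the fingers (crop (222,143)), and the green-capped jar still in place at (348,180). The wide part of the gripper body is only a thin bar. Placing next.

```bash
python3 - <<'E'
from h import *
p=W(0,75); q=quat(-a)
s=env.read_state(); env.move_l([*s['tool_pos'][:2],165],rate=120)
env.move_l([*p,165],rot=q,rate=120)
print(env.read_state()['width'],env.read_state()['tool_pos'],p)
env.move_l([*p,122],rate=100)
print(env.move_l([*p,107],rate=25,f_stop=5), env.read_state()['tool_pos'], env.read_state()['force'])
set_gripper(88); env.hold(0.3)
env.move_l([*p,172],rate=120)
k=W(-110,-60); env.move_l([*W(-60,40),215],rate=200)
s=env.read_state(); print(s['time_s'],s['width'])
im=viewer.camera("top"); cv2.imwrite("pics/t2.png",im); cv2.imwrite("pics/t2c.png",cv2.resize(im[190:275,265:425],None,fx=5,fy=5,interpolation=cv2.INTER_CUBIC))
E
```

```text
61.72410715962348 [488.03144931 -41.56924445 164.99416371] [488.04898123 -41.87083225]
True [488.06328246 -41.88739923 108.47465432] [0.14074958 0.64813238 3.85282847]
10.1417 87.56955633260964
```

View pics/t2c.png

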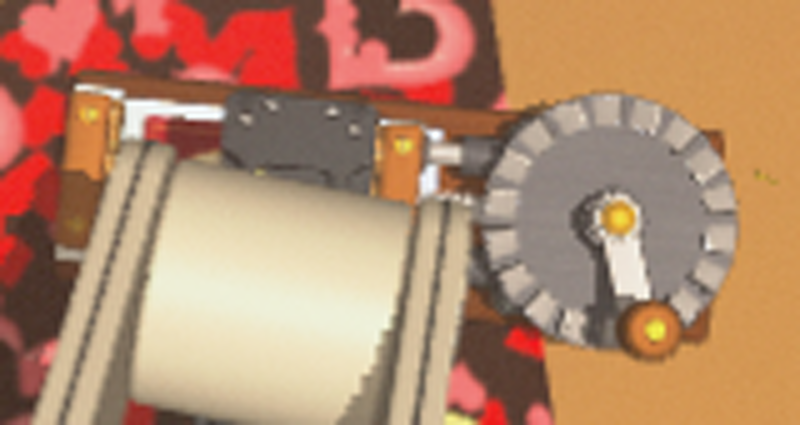

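The arm hides most of the tin here (a red strip shows at crop (180,130) between the jaws). I go to hover over the knob and look again from both cameras.

```bash
python3 - <<'E'
from h import *
k=W(-52.6,-131.1); q=quat(np.pi/2-a+np.pi)
env.move_l([*W(-80,-60),255],rate=200)
env.reach([*k,255],q)
set_gripper(60)
im=viewer.camera("top"); sd=viewer.camera("side"); print(env.read_state()['time_s'],env.read_state()['tool_pos'],k)
o=np.zeros((600,800,3),np.uint8); o[:340]=cv2.resize(im[190:275,250:450],(800,340),interpolation=cv2.INTER_CUBIC)
o[340:,:416]=cv2.resize(sd[180:310,220:428],(416,260),interpolation=cv2.INTER_CUBIC); cv2.imwrite("pics/t3.png",o); cv2.imwrite("pics/t3raw.png",im)
E
```

```text
12.9167 [ 415.21736218 -241.7428807   254.99420274] [ 415.23925783 -241.72756639]
```

View pics/t3.png

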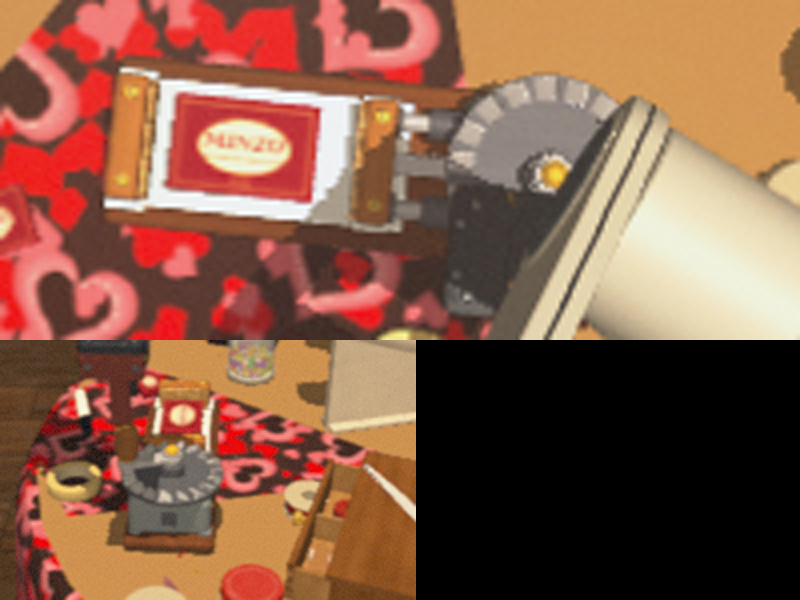

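The tin lies straight between the jaws, centre at crop (243,148), i.e. px (310.6,226.8), and the crank has not moved. I compute its offset in the vise frame, then take the knob and lift it.

```bash
python3 - <<'E'
from h import *
im=cv2.imread("pics/t3raw.png"); hsv=cv2.cvtColor(im,cv2.COLOR_BGR2HSV)[208:245,289:336]
m=np.zeros(im.shape[:2],np.uint8); m[208:245,289:336]=(((hsv[...,0]<9)|(hsv[...,0]>170))&(hsv[...,1]>140))*255
for kk in blobs(m,200):
    r=cv2.minAreaRect(plane("top",kk.reshape(-1,2),49)[:,:2].astype(np.float32)); d=np.array(r[0])-O; print("tin vise xy",d@VX,d@VY,r[1],r[2])
k=W(-52.6,-131.1)
print(env.move_l([*k,197],rate=60,f_stop=8))
f0=env.read_state()['force']
set_gripper(15); s=env.read_state(); print(s['width'],s['grip_force'],s['force']-f0,s['tool_pos'],s['time_s'])
if s['width']>25:
    p=s['tool_pos']
    for dz in(4,8,11.5):
        env.move_l([p[0],p[1],197+dz],rate=20); s=env.read_state(); print(dz,s['tool_pos'].round(2),(s['force']-f0).round(2),s['width'])
print(f0)
E
```

```text
tin vise xy 1.2987998175922089 76.39570675092422 (90.90636444091797, 59.33811569213867) 84.31421661376953
False
28.27527100583918 30.000178724876605 [ 0.3776134  -2.26982944 -0.01517771] [ 415.29818076 -241.93420478  197.11458857] 14.6333
4 [ 415.27 -242.03  201.1 ] [ 0.82 -2.52 -1.43] 28.545557540340525
8 [ 415.46 -242.48  205.37] [-0.02 -6.38 -2.81] 28.567635488511733
11.5 [ 415.44 -242.53  208.89] [-0.38 -5.93 -4.12] 28.13454434889923
[-0.66836945  0.28322252  0.49639232]
```

The knob is held, the pawl is up (springs pull it down with about 4 N), and the springs' 6 N tangential push is felt. Now I lead it round slowly.

```bash
cat >> h.py <<'E'
F0=np.array([-0.67,0.28,0.50])
def knob(deg,r=55):
    t=np.deg2rad(deg-163); return W(r*np.cos(t),-115+r*np.sin(t))
def ft(deg):
    t=np.deg2rad(deg-163); s=env.read_state(); f=(s['force']-F0)
    er=np.cos(t)*VX+np.sin(t)*VY; et=-np.sin(t)*VX+np.cos(t)*VY
    d=s['tool_pos'][:2]-W(0,-115)
    ang=(np.rad2deg(np.arctan2(d@VY,d@VX))+163+180)%360-180
    return round(f[:2]@et,1),round(f[:2]@er,1),round(f[2],1),round(ang,1),round(np.hypot(*d),1),round(s['width'],1),round(s['time_s'],1)
E
python3 - <<'E'
from h import *
for d in list(range(8,121,8)):
    env.move_l([*knob(d),208.5],rate=35); print(d,*ft(d))
    if ft(d)[5]<25: break
E
```

```text
8 7.1 1.7 -3.1 9.1 54.9 28.3 16.0
16 6.0 1.5 -3.5 17.4 54.9 28.1 16.4
24 5.7 2.2 -3.1 25.6 55.0 28.4 16.8
32 6.0 2.2 -4.9 33.8 55.0 27.9 17.1
40 5.9 1.7 -3.7 41.8 55.0 28.6 17.5
48 5.9 1.2 -4.1 49.7 55.0 28.2 17.9
56 5.7 1.7 -4.2 57.5 55.0 28.6 18.2
64 5.4 0.3 -3.5 65.3 55.0 28.2 18.6
72 5.1 0.6 -4.3 72.8 55.0 28.5 19.0
80 5.8 0.8 -4.0 80.7 54.9 28.6 19.3
88 4.0 1.1 -3.6 88.6 54.9 28.3 19.7
96 4.2 1.9 -3.5 96.5 54.9 28.5 20.1
104 4.8 2.5 -3.8 104.5 54.9 28.0 20.4
112 5.2 1.9 -4.1 112.4 54.9 28.1 20.8
120 5.0 1.8 -2.8 120.4 54.9 28.4 21.2
```

```bash
python3 - <<'E'
from h import *
for d in np.arange(123,156,2):
    env.move_l([*knob(d),208.5],rate=20); r=ft(d); print(d,*r)
    if r[0]<-3: break
im=viewer.camera("top"); sd=viewer.camera("side")
o=np.zeros((600,800,3),np.uint8); o[:340]=cv2.resize(im[190:275,250:450],(800,340),interpolation=cv2.INTER_CUBIC)
o[340:,:416]=cv2.resize(sd[180:310,220:428],(416,260),interpolation=cv2.INTER_CUBIC); cv2.imwrite("pics/t4.png",o)
E
```

```text
123 5.7 3.0 -4.9 123.1 54.9 28.6 21.4
125 3.6 1.8 -4.0 125.1 54.9 28.5 21.7
127 4.3 2.5 -4.0 127.1 54.9 28.2 21.9
129 3.8 1.7 -4.2 129.1 54.9 28.1 22.2
131 3.7 1.1 -3.9 131.1 54.9 28.3 22.4
133 4.5 1.4 -4.8 133.1 54.9 28.4 22.7
135 4.1 0.9 -4.1 135.1 54.9 28.6 22.9
137 4.4 1.7 -3.5 137.1 54.9 28.5 23.2
139 4.4 1.0 -4.0 139.1 54.9 28.2 23.4
141 3.0 1.2 -2.9 141.1 54.9 28.2 23.7
143 2.4 1.0 -4.0 142.9 54.9 28.0 23.9
145 -5.2 0.2 -4.0 144.2 55.0 28.6 24.2
```

View pics/t4.png

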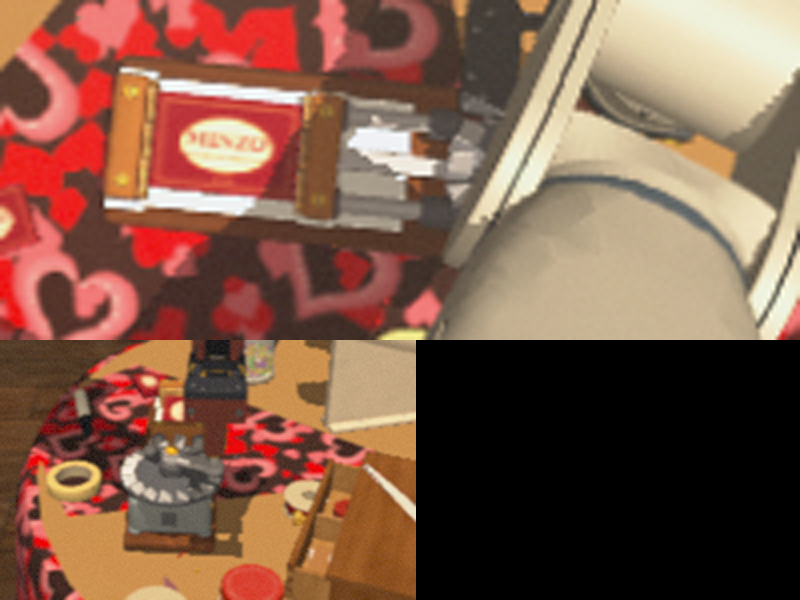

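The jaw has closed at about 144° (2.51 rad, 35 mm): the tangential force flipped from +4 to −5 N, and the tin is straight between the two corks (crop (225,145)). Now I lower the pawl, let go and retreat.

```bash
python3 - <<'E'
from h import *
s=env.read_state()['tool_pos']; k=knob(145)
print(env.move_l([*k,197.5],rate=20,f_stop=5),*ft(145),env.read_state()['tool_pos'])
set_gripper(60); env.hold(0.3); print(env.read_state()['force'])
env.move_l([*k,262],rate=80)
env.move_l([*W(-150,-150),290],rate=200); env.reach([250,-330,330],quat(np.pi/2-a+np.pi))
env.hold(.5); print(env.read_state()['time_s'])
im=viewer.camera("top"); sd=viewer.camera("side")
o=np.zeros((600,800,3),np.uint8); o[:340]=cv2.resize(im[190:275,250:450],(800,340),interpolation=cv2.INTER_CUBIC)
o[340:,:416]=cv2.resize(sd[180:310,220:428],(416,260),interpolation=cv2.INTER_CUBIC); cv2.imwrite("pics/t5.png",o)
E
```

```text
True -1.0 0.3 4.7 144.0 55.0 28.3 24.7 [ 519.1439137  -253.87827759  203.25188035]
[-0.29397001 -0.32350104 -0.32307594]
28.7417
```

View pics/t5.png

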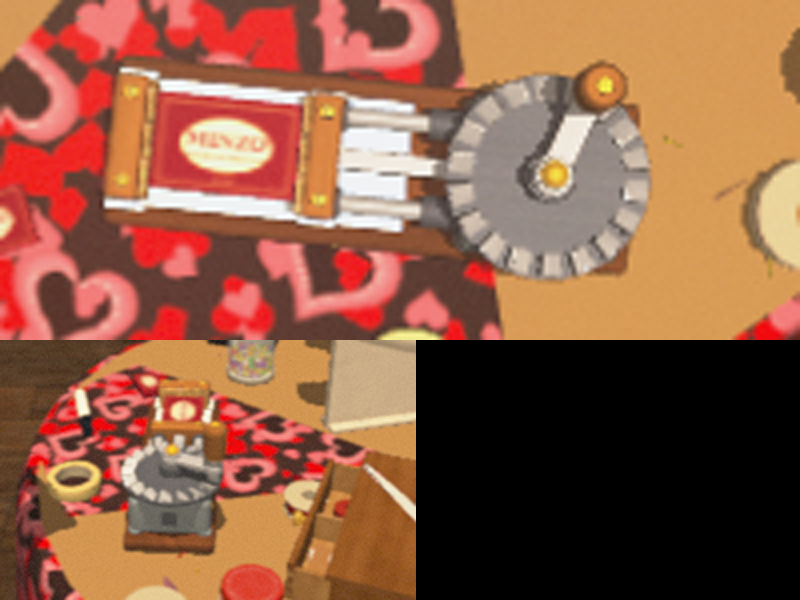

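The tin is gripped straight between both jaws (crop (225,145)) and the crank is at rest with the knob at crop (600,88). The pawl rests on a tooth at about 6.5 mm, below the 9 mm limit. The arm is clear, so I hand in.

```bash
python3 -c "
from station import workorder
print(workorder.sign_off())"
```

```text
the job is handed in; nothing more can be done
None
```

The job is handed in, with no verdict returned: the tin is gripped lengthwise between the jaws (about 35 mm jaw travel), the pawl is down on a tooth (about 6.5 mm), the knob is let go, the arm is clear, and I saw no jar or reel disturbed.

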